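Tip the pot of brass sleeves into its tray

TASK

Two tilting pots stand on the bench. Using its lever, tip the one that holds the brass sleeves until both sleeves have dropped into the green tray under it, then swing that pot back upright and let go. Leave the other pot, with the dark steel sleeves, upright.

Things in the scene. Friction and masses are not known exactly. Their poses are not given: they have to be found in the camera images.
- grip_brass (a point): middle of the lever's black grip bar on the brass sleeves' pot: round rod, 16 mm thick, 75 mm free length along the stand's y, outboard (+y) of the pot. At joint t it is -100*cos(2.775-t) mm in the stand's x, 135 mm in y and 100*sin(2.775-t) mm in z from the pivot centre: it starts on the +x side and swings over the top to -x. Pinched from above it turns between the fingers
- pot_brass (a joint): tilt (rad) of the aluminium pot with the brass sleeves: 0 = upright (stop), growing as its mouth tips to the stand's -x side, stop at 2.4. Stiff pivot: stays where left; about 3 N at the grip bar moves it. Pot 90 mm across the mouth, 90 mm high, pivot at half its height; sleeves slide out well past level, towards the end of the travel
- tray_brass (a point): centre of the inner floor of the green tray fixed in that pot's stand; inside 202 x 102 mm (x, y), rim 45 mm above its floor. Axes are the stand's: z up, y along the pivot to the lever's side, -x the pouring side, roughly towards the robot. The pivot centre is 45 mm to +x and 125 mm above. Green uprights 150 mm high stand 64 mm either side (y) of it
- brass_sleeve_a_mid (a point): loose turned brass sleeve, 22 mm diameter, 28 mm long, about 60 g; point at its centre. It starts standing in the pot that is to be emptied
- brass_sleeve_b_mid (a point): loose turned brass sleeve, 22 mm diameter, 28 mm long, about 60 g; point at its centre. It starts standing in the pot that is to be emptied
- pot_steel (a joint): tilt (rad) of the other pot, holding two dark steel sleeves, to be left upright (0): its stand, tray and lever are just alike. The stands are about 0.3 m or more apart and may be either way round

How it is judged:
By the outcome, as a careful person would: the job done as asked, in the order asked, and still so for the second after the job is handed in, with the robot touching nothing.
It also fails if it takes over 51 s, if anything falls off the work surface, if the arm or the gripper's body presses on something with over 40 N, if the wrist force passes 120 N, or if a joint passes its speed limit or range.

ROBOT

A 6-joint arm with a two-finger parallel gripper is mounted at the origin on the work surface. World frame = base frame: x ahead of the robot, y to its left, z up, the work surface at z = 0. Lengths are in m, angles in rad, forces in N, time in s.
With the tool pointing down it reaches from about 0.3 to 0.825 m from the base axis. Payload 5.4 kg.
Tool frame: the origin (TCP) lies at the very end of the fingers, on their centre line; the grasp point (between the pads) lies 19 mm behind it; z points along the fingers, y is the line along which they close (so a half turn about z gives the same grasp; the last joint's range is limited). The gripper opens to 92 mm and grips with 3 to 60 N. Pads are 20 mm wide; open, the fingers measure 128 mm over their backs; the gripper's body (75 mm by 189 mm) begins 69 mm behind the grasp point.
Start: joints at [-1.333, 0.158, 1.597, -0, 1.386, -0.21], TCP at [0.249, -0.518, 0.215] pointing down, gripper open.
Joint ranges: [-2.91, 2.91], [-0.94, 2.29], [0.18, 2.7], [-1.29, 4.43], [0.17, 2.64], [-3, 3]. Speed limits (rad/s): [2.57, 2.57, 3.14, 3.14, 3.14, 3.14].

INTERFACE

Orientations are given as a rotation vector (axis times angle).
In Python, from workcell import bot gives the robot as it stands. Calls block until the motion is done:
- bot.goto(position, orientation): joint-space move of the TCP to a pose.
- bot.line_to(position, rot=None, max_speed=0.15): straight line of the TCP; rot=None keeps the orientation; max_speed is the mean speed in m/s.
- bot.set_joints(angles): joint-space move.
- bot.set_gripper(opening, newtons=None): opening from 0.0 (shut) to 1.0 (fully open); newtons is the grip in N (None keeps the last); returns when the fingers have stopped.
- bot.hold(seconds).
- bot.inverse_kinematics(position, orientation): joint angles nearest the present ones, or None.
- bot.read_camera(name): name is "scene" or "top" or "wrist"; returns a dict with "pixels" (400x640x3 uint8, blue, green, red), "fx", "fy", "cx", "cy" (pixels), "k1" (the pictures are not rectified: a ray, as slopes to the right and down, at radius r is drawn at 1 + k1 r^2 times it, then the intrinsics apply), "R" (3x3) and "t" (3): a world point X has camera coordinates R X + t. Camera axes: x right, y down, z forward; pixel columns grow to the right and rows downward; lengths in m; the calibration is good to about 2 mm. A picture is of the moment at which its call begins. There is no depth.
A pose or a line that the arm cannot do raises bot.MotionError and nothing moves.
- bot.job_done(): hands the job in; it is judged then, once.
Readings, each from a call of its own:
- bot.current_clock(): time.
- bot.current_joints(): joint angles.
- bot.current_joint_vel(): joint speeds.
- bot.current_effort(): joint torques, N m.
- bot.current_ee_pos(): TCP position.
- bot.current_tool_rot(): TCP orientation.
- bot.current_contact_force(): force on the tool from outside, world axes, zero at the start.
- bot.current_ft_torque(): the same for the moment, N m.
- bot.current_opening(): opening from 0.0 (shut) to 1.0 (fully open).
- bot.current_grip_force(): force on a finger pad.
Only numpy, scipy, OpenCV 4.12 (cv2) and the standard library are available. Lean on these libraries where they do the work, as an engineer would, in place of code of your own. Each camera call takes 0.05 s, during which the arm holds its last target. There are 200 camera calls.

## Working session

There is one attempt and no reset: what is moved stays moved. The work goes in short steps, each a Python script; the robot and the scene stay as the last script left them, time stands still between calls to the robot, and variables do not carry over. Pictures are saved under pics/ and viewed, at most 10 in all, crops included, and the job is handed in when it is done.

```bash
mkdir -p pics; python3 - <<'E'
from workcell import bot
import cv2,numpy as np
for n in ("scene","top"):
    c=bot.read_camera(n); cv2.imwrite(f"pics/{n}0.png",c["pixels"])
    print(n,c["fx"],c["fy"],c["cx"],c["cy"],c["k1"],(-c["R"].T@c["t"]).round(3),c["R"].round(2).tolist())
print(bot.current_clock())
E
```

```text
scene 477.167160315959 477.167160315959 321.14442282247063 202.40824352652962 -0.10085431758443777 [ 0.905 -0.374  0.8  ] [[0.72, 0.7, 0.01], [0.56, -0.57, -0.61], [-0.42, 0.44, -0.79]]
top 434.00282958479846 434.00282958479846 320.01144079246734 197.65341903636354 0.01615613060525839 [ 0.509 -0.004  0.866] [[-0.01, -1.0, -0.0], [-1.0, 0.01, -0.05], [0.05, 0.0, -1.0]]
0.1
```

View pics/scene0.png

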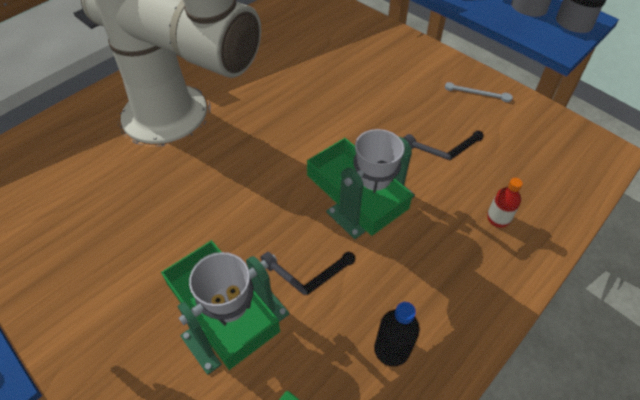

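View pics/top0.png

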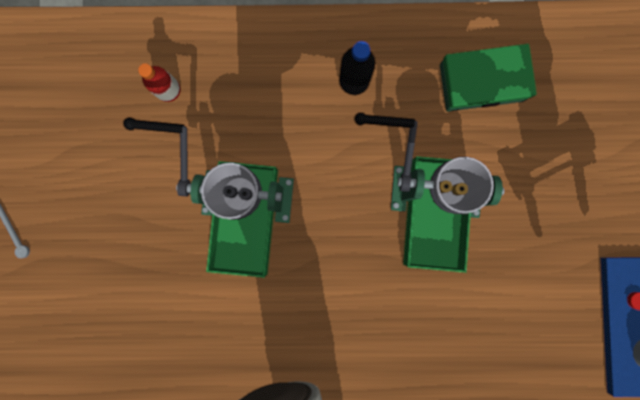

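The brass pot is the right-hand one in the top view (sleeves at 447,187 and 460,188). Its grip bar runs (360,119)–(413,123) in top and (348,259)–(305,290) in scene. Next I'll triangulate the bar ends and check them against the rim centre and the tray.

```bash
cat > h.py <<'E'
from workcell import bot
import cv2,numpy as np
def ray(c,p):
    u=(np.array(p,float)-[c["cx"],c["cy"]])/[c["fx"],c["fy"]]; d=u.copy()
    for _ in range(20): d=u/(1+c["k1"]*(d@d))
    v=c["R"].T@np.r_[d,1]; return -c["R"].T@c["t"],v/np.linalg.norm(v)
def onplane(c,p,z):
    o,v=ray(c,p); return o+v*(z-o[2])/v[2]
def tri(c1,p1,c2,p2):
    (o1,v1),(o2,v2)=ray(c1,p1),ray(c2,p2)
    s=np.linalg.lstsq(np.c_[v1,-v2],o2-o1,rcond=None)[0]
    a,b=o1+s[0]*v1,o2+s[1]*v2; return (a+b)/2,np.linalg.norm(a-b)
def blob(c,box,test):
    x0,y0,x1,y1=box; m=test(c["pixels"][y0:y1,x0:x1].astype(int)).astype(np.uint8)
    n,l,s,ce=cv2.connectedComponentsWithStats(m); k=1+np.argmax(s[1:,4])
    ys,xs=np.where(l==k); return np.c_[xs+x0,ys+y0].astype(np.float32)
def ends(P):
    m=P.mean(0); d=np.linalg.svd(P-m,full_matrices=False)[2][0]; t=(P-m)@d
    return m+d*t.min(),m+d*t.max()
E
python3 - <<'E'
from h import *
s,t=bot.read_camera("scene"),bot.read_camera("top")
dark=lambda a:a.max(2)<45
es=ends(blob(s,(295,248,362,300),dark)); et=ends(blob(t,(345,108,425,135),dark))
es=sorted(es,key=lambda p:p[0]); et=sorted(et,key=lambda p:-p[0]) # inner first
print(es,et)
I,ei=tri(s,es[0],t,et[0]); O,eo=tri(s,es[1],t,et[1])
print("in",I,ei,"out",O,eo,"len",np.linalg.norm(O-I))
yaw=np.arctan2(-(O-I)[0],(O-I)[1]); print("yaw",yaw)
print("sleeves@pivot", [onplane(t,p,.12) for p in ((447,187),(460,188))])
R=tri(s,(221,284),t,(464,185)); print("rim centre",R)
green=lambda a:(a[...,1]>1.6*a[...,2])&(a[...,1]>1.3*a[...,0])&(a[...,1]>50)
G=blob(t,(385,150,510,285),green); 
bx=cv2.boxPoints(cv2.minAreaRect(G[G[:,1]>215])); print(bx)
for p in bx: print(onplane(t,p,.05).round(4))
g=(I+O)/2; c,sn=np.cos(yaw),np.sin(yaw); Rz=np.array([[c,-sn,0],[sn,c,0],[0,0,1]])
print("mid",g,"pivot from bar",g-Rz@[.0934,.135,.0357])
E
```

```text
[array([304.35052, 290.21564], dtype=float32), array([352.83524, 254.77458], dtype=float32)] [array([415.27905 , 124.811646], dtype=float32), array([354.98434 , 117.122826], dtype=float32)]
in [ 0.66252933 -0.15698575  0.16581496] 0.005273723272733029 out [ 0.67478192 -0.06068436  0.1669943 ] 0.0011036718940217042 len 0.09708488781111432
yaw -0.1265517499833155
sleeves@pivot [array([ 0.56201641, -0.2210345 ,  0.12      ]), array([ 0.56001399, -0.243242  ,  0.12      ])]
rim centre (array([ 0.56361262, -0.23535106,  0.15957183]), np.float64(0.004561661763040283))
[[405.34433 266.21313]
 [410.40988 210.4918 ]
 [471.00003 216.     ]
 [465.93448 271.7213 ]]
[ 0.4199 -0.16    0.05  ]
[ 0.5236 -0.1718  0.05  ]
[ 0.512  -0.2848  0.05  ]
[ 0.4085 -0.2722  0.05  ]
mid [ 0.66865562 -0.10883505  0.16640463] pivot from bar [ 0.55896362 -0.23096705  0.13070463]
```

```bash
cat >> h.py <<'E'
from scipy.spatial.transform import Rotation
def rotv(yaw,sg=1):
    y=sg*np.array([np.cos(yaw),np.sin(yaw),0]); z=np.array([0,0,-1.]); x=np.cross(y,z)
    return Rotation.from_matrix(np.c_[x,y,z]).as_rotvec()
E
python3 - <<'E'
from h import *
p=bot.current_ee_pos(); bot.line_to([p[0],p[1],.32],max_speed=.2)
g=np.array([.6685,-.109,.31]); best=[]
for sg in (1,-1):
    q=bot.inverse_kinematics(g,rotv(-.12,sg)); print(sg,q)
    if q is not None: best.append((np.abs(np.array(q)-bot.current_joints()).max(),sg))
sg=min(best)[1]; print("sg",sg)
bot.goto(g,rotv(-.12,sg)); 
c=bot.read_camera("wrist"); cv2.imwrite("pics/w1.png",c["pixels"])
print(bot.current_clock(),bot.current_ee_pos(),bot.current_contact_force())
Rm=c["R"];
for n,P in (("in",[.6625,-.157,.166]),("out",[.6748,-.061,.166])):
    X=Rm@np.array(P)+c["t"]; u=X[:2]/X[2]; u=u*(1+c["k1"]*(u@u)); print(n,u*[c["fx"],c["fy"]]+[c["cx"],c["cy"]])
E
```

```text
1 [-0.33958617  0.38777795  1.13545362  0.          1.61836108 -0.21958617]
-1 [-0.33958617  0.38777795  1.13545362  0.          1.61836108  2.92200648]
sg 1
3.025 [ 0.66824292 -0.1101862   0.31009181] [-0.15714868  0.29098433 -0.40070366]
in [316.79572675 230.62743002]
out [317.20079015 141.52103072]
```

View pics/w1.png

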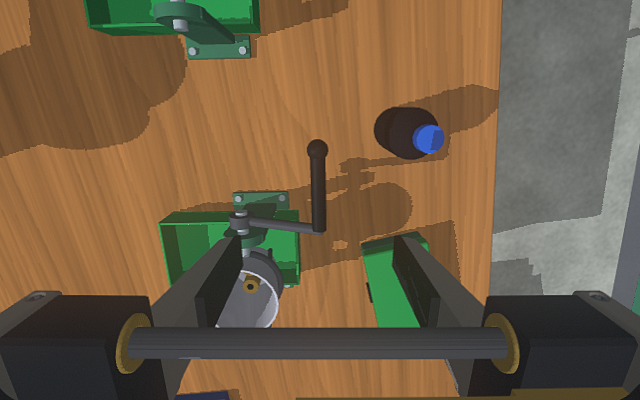

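The wrist view shows the grip bar from (317,148) to (319,230), within about 2 px of the prediction. I'll check the bottle's height, then descend and grip.

```bash
python3 - <<'E'
from h import *
s,t=bot.read_camera("scene"),bot.read_camera("top")
blue=lambda a:(a[...,0]>120)&(a[...,0]>1.6*a[...,2])
cap,e=tri(s,blob(s,(390,295,420,330),blue).mean(0),t,blob(t,(345,35,380,65),blue).mean(0)); print("cap",cap,e)
assert cap[2]<.205
r=rotv(-.11); x,y=.6695,-.1095
bot.set_gripper(.55)
bot.line_to([x,y,.20],r,max_speed=.15); bot.line_to([x,y,.147],r,max_speed=.08)
print("down",bot.current_contact_force())
bot.set_gripper(0,15)
print(bot.current_opening()*92,bot.current_grip_force(),bot.current_contact_force(),bot.current_ee_pos(),bot.current_clock())
c=bot.read_camera("wrist"); cv2.imwrite("pics/w2.png",c["pixels"][100:])
E
```

```text
Traceback (most recent call last):
  File "h.py", line 15, in blob
    n,l,s,ce=cv2.connectedComponentsWithStats(m); k=1+np.argmax(s[1:,4])
                                                      ~~~~~~~~~^^^^^^^^^
ValueError: attempt to get argmax of an empty sequence
```

The arm blocks the view of the cap, so I'll use the saved first pictures instead, since those cameras are fixed.

```bash
python3 - <<'E'
from h import *
s,t=bot.read_camera("scene"),bot.read_camera("top")
s["pixels"]=cv2.imread("pics/scene0.png");t["pixels"]=cv2.imread("pics/top0.png")
blue=lambda a:(a[...,0]>100)&(a[...,0]>1.6*a[...,2])
cap,e=tri(s,blob(s,(390,295,420,330),blue).mean(0),t,blob(t,(345,35,380,65),blue).mean(0)); print("cap",cap,e)
assert cap[2]<.205
r=rotv(-.11); x,y=.6695,-.1095
bot.set_gripper(.55)
bot.line_to([x,y,.20],r,max_speed=.15); bot.line_to([x,y,.147],r,max_speed=.08)
print("down",bot.current_contact_force())
bot.set_gripper(0,15)
print(bot.current_opening()*92,bot.current_grip_force(),bot.current_contact_force(),bot.current_ee_pos(),bot.current_clock())
c=bot.read_camera("wrist"); cv2.imwrite("pics/w2.png",c["pixels"][100:])
E
```

```text
cap [ 0.79107544 -0.07379224  0.15556813] 0.0004997667939903189
down [-0.08241433  0.01520425  1.07462645]
15.622580809559206 15.001708567142487 [-1.78151623  0.70856802  1.69657661] [ 0.66920097 -0.10945858  0.14712927] 6.2833
```

View pics/w2.png

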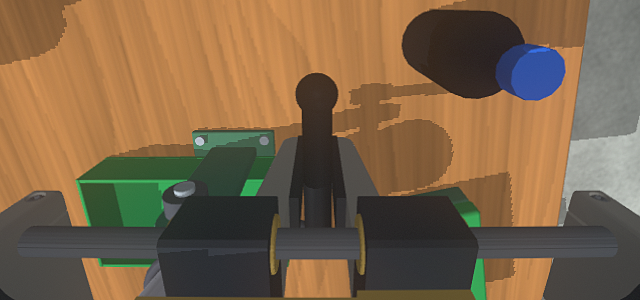

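The bar is gripped: the opening is 15.6 mm and side forces are low. The knob shows at (317,93) in the crop. Now I'll sweep the arc.

```bash
cat >> h.py <<'E'
YAW=-.11; Rz=Rotation.from_euler("z",YAW).as_matrix()
G0=np.array([.6694,-.1095,.147])
off=lambda t:np.array([-.1*np.cos(2.775-t),0,.1*np.sin(2.775-t)])
def tcp(t): return G0+Rz@(off(t)-off(0))
def sweep(ts,v=.1,lim=25):
    for t in ts:
        bot.line_to(tcp(t),max_speed=v); f=np.array(bot.current_contact_force())
        print(round(t,2),f.round(1),round(bot.current_opening()*92,1))
        if np.linalg.norm(f)>lim: print("STOP"); return t
    return ts[-1]
E
python3 - <<'E'
from h import *
bot.set_gripper(0,20)
sweep(np.linspace(0,2.3,14)[1:])
bot.hold(.5); print(bot.current_clock())
c=bot.read_camera("scene"); cv2.imwrite("pics/s3.png",c["pixels"])
E
```

```text
0.18 [-0.1  0.5  0.9] 15.5
0.35 [ 2.5 -1.2  2.2] 15.5
0.53 [ 5.8 -0.3  6.9] 15.1
0.71 [ 5.7 -0.3 10.6] 15.3
0.88 [ 5.3 -0.7 14.5] 15.0
1.06 [ 1.5 -0.2 15.3] 15.3
1.24 [-0.3 -0.5 14. ] 15.3
1.42 [-2.8 -0.7  9.2] 15.3
1.59 [-2.3 -2.8  7.1] 15.1
1.77 [-2.3 -3.3  2.7] 15.3
1.95 [ 0.8 -4.9 -2. ] 15.5
2.12 [ 1.3 -5.1 -2.6] 15.0
2.3 [ 2.8 -5.1 -3.9] 15.6
11.275
```

View pics/s3.png

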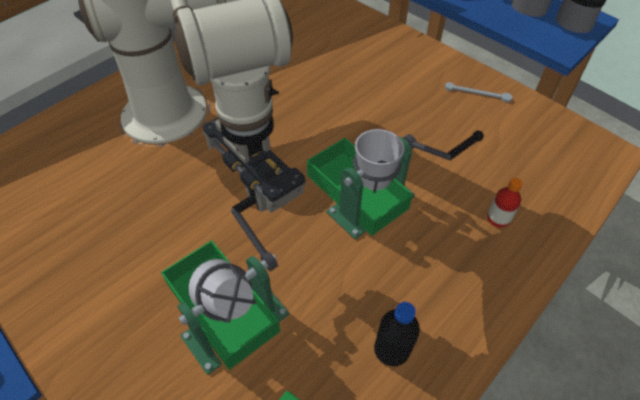

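The pot is inverted, with its base at (222,292), and it hides the tray. The other pot is still upright. I'll push to the stop and look from above.

```bash
python3 - <<'E'
from h import *
sweep([2.38,2.43,2.46],.06,20)
bot.hold(1.5); print(bot.current_clock(),bot.current_contact_force())
a=bot.read_camera("top")["pixels"][130:290,360:520]; b=bot.read_camera("scene")["pixels"][230:380,140:300]
cv2.imwrite("pics/t4.png",np.hstack([cv2.resize(a,(400,400)),cv2.resize(b,(400,400))]))
E
```

```text
2.38 [ 3.3 -4.  -2.1] 15.1
2.43 [ 3.3 -2.2  6.6] 15.1
2.46 [ 0.8 -0.4 17.2] 15.1
13.6083 [-0.43969466 -0.77897182 17.24758852]
```

View pics/t4.png

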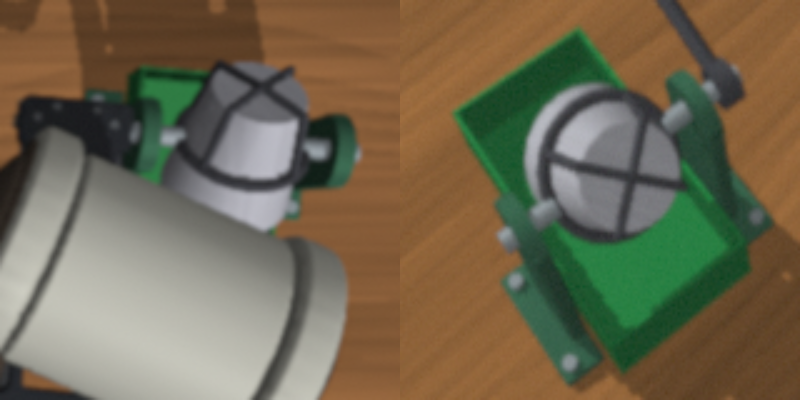

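The pot is at its stop and hides any sleeves. I'll swing back halfway, to where the tray shows but any remaining sleeve would not be lost, and look.

```bash
python3 - <<'E'
from h import *
sweep(np.linspace(2.4,.7,11))
print(bot.current_clock())
a=bot.read_camera("top")["pixels"][130:290,360:520]; b=bot.read_camera("scene")["pixels"][230:380,140:300]
cv2.imwrite("pics/t5.png",np.hstack([cv2.resize(a,(400,400)),cv2.resize(b,(400,400))]))
E
```

```text
2.4 [ 5.6 -3.4 -0.7] 15.2
2.23 [ 4.2 -3.  -1.1] 15.6
2.06 [-0.3 -2.7  0.2] 15.9
1.89 [-6.2 -1.1  6.2] 15.5
1.72 [-10.9   0.5  12.8] 15.5
1.55 [-4.5 -0.3 11.7] 14.8
1.38 [-1.1  0.7  7.5] 15.3
1.21 [1.2 0.  4.4] 15.1
1.04 [1.6 0.4 2.4] 15.0
0.87 [2.6 3.2 0.4] 15.5
0.7 [ 1.5  2.6 -1.5] 15.0
17.125
```

View pics/t5.png

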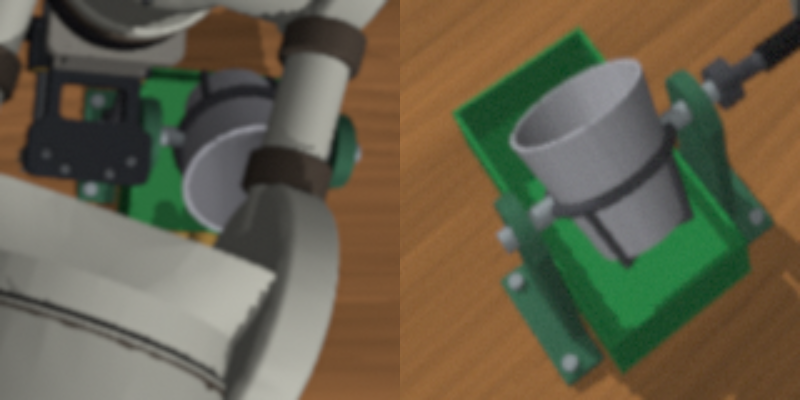

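Brass is visible in the tray at (205,238) in the left crop. I'll finish the return against the stop, release, retreat and verify both the sleeves and the pot.

```bash
python3 - <<'E'
from h import *
sweep([.52,.35,.17,0],.1); sweep([-.04,-.08],.05,12)
bot.set_gripper(.4); print(bot.current_contact_force())
p=np.array(bot.current_ee_pos()); bot.line_to(p+[0,0,.15],max_speed=.2)
bot.goto([.35,-.5,.32],rotv(-1.1)) if bot.inverse_kinematics([.35,-.5,.32],rotv(-1.1)) is not None else print("noik")
print(bot.current_clock(),bot.current_ee_pos())
cv2.imwrite("pics/t6.png",bot.read_camera("top")["pixels"]); cv2.imwrite("pics/s6.png",bot.read_camera("scene")["pixels"])
E
```

```text
0.52 [ 1.6  2.7 -1.4] 15.2
0.35 [ 2.2  3.  -1.5] 15.6
0.17 [ 1.9  2.5 -2.3] 15.0
0 [-0.6  1.7 -0.5] 15.1
-0.04 [-11.9   3.5  14.6] 15.6
STOP
[-0.32484293 -0.33421214  0.38976588]
22.0083 [ 0.35087162 -0.49942842  0.31995158]
```

View pics/t6.png

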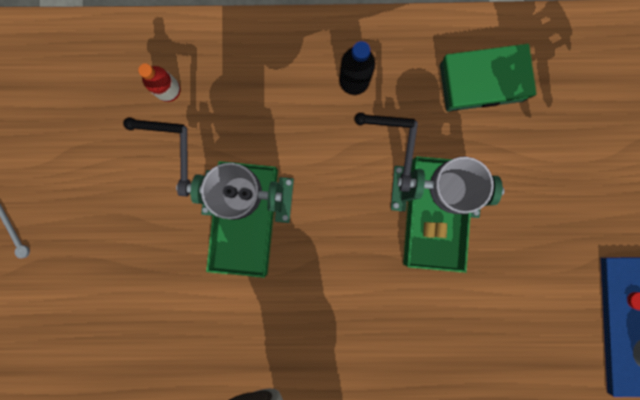

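View pics/s6.png

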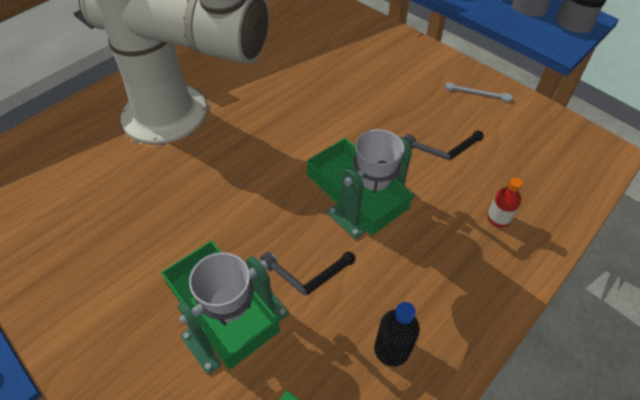

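Both sleeves lie in the tray at (430,229) and (442,230) in the top view. The pot is empty and upright, with its lever back at (360,119)–(413,123). The steel pot is unchanged.

```bash
python3 -c "
from workcell import bot
print(bot.job_done())"
```

```text
the job is handed in; nothing more can be done
None
```

Both brass sleeves are in the green tray, the brass pot is back upright and released, the steel pot was left upright, and the job was handed in at about 22 s of the 51 s allowed.

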